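# Click the pull handle into the chocolate tray carriage

## Task

Fit the loose square pull handle to the chocolate tray: lay it down on the low rest in front of the tray's square sleeve, domed nose towards the sleeve, and let go; then take it again at its two side buttons, squeeze them flush, slide their front ends under the sleeve, and let go so that the sleeve keeps them pressed. Last, take hold of it or push it near its rear end and slide it further in until both buttons pop out through the sleeve's side slots. Leave everything else on the counter where it is.

Things in the scene. Friction and masses are not known exactly. Their poses are not given: they have to be found in the camera images.
- handle: Loose pull handle, 0.25 kg: square aluminium tube, 26 x 26 mm in section, 200 mm long, with a black half-round nose (radius 13 mm, the last 13 mm) at the +x end and black rubber on 65 mm near the -x end. Origin mid-bar on the centre line, 13 mm above what it lies on; x runs to the nose, z up. It starts flat on the counter, nose away from the robot within 50 degrees. Two side buttons.
- handle_buttons (a point): Centre-line point between the buttons, 42 mm behind the nose tip, 58 mm from the origin. On each side (+y, -y) a blunt oblong steel spring button, 30 mm long along the bar, 10 mm high, at mid height, stands 6 mm out (38 mm over both). Standing out they stop at the sleeve's mouth. Pressed anywhere they go in straight; pads on their rear halves leave the front halves free to enter.
- handle_nose (a point): Tip of the handle's domed nose, on its centre line.
- handle_tail (a point): Middle of the handle's flat rear end face (rubber end).
- button_left (a joint): Button on the handle's +y side, m pressed in: 0 standing out, 0.006 flush with the tube. The spring takes 1.2 N to start and 3.6 N at flush. Under the sleeve's wall it reads about 0.003 to 0.006; popped out in the slot, 0. Sliding in against the springs takes about 5 N.
- button_right (a joint): The same for the button on the handle's -y side.
- carriage: Fixed tray carriage, dark steel with an aluminium sleeve; origin on the counter below the sleeve's mouth, +x into the sleeve (away from the robot), z up. A tray of chocolates, 190 x 330 mm, 52 mm high, lies beyond the sleeve (x from 92 to 282 mm). Before the mouth is the rest, with room for fingers at both sides of it, down to a foot plate 6 mm high and 56 mm wide.
- rest_mid (a point): Middle of the top of the rest, a rail 18 mm wide and 202 mm long, 30 mm above the counter, 105 mm before the mouth, in line with the sleeve; the handle lies on it at the sleeve's height. Saddles 10 mm long at 87 mm and 190 mm before the mouth have lips at both sides (29 mm apart inside, 39 mm outside, tops 42 mm above the counter) that keep the handle in line.
- sleeve_mouth (a point): Centre of the mouth of the square sleeve, 43 mm above the counter; same axes as the carriage. The aluminium sleeve is 85 mm long, 29 mm wide and high inside and 35 mm outside (3 mm walls). A handle lying on the rest is in line with it.
- slot_mid (a point): Point on the sleeve's axis, 35 mm inside the mouth, midway between its two side slots (one in each side wall, 36 mm long and 16 mm high), into which the buttons pop when handle_buttons is here (within 3 mm). A popped button stops at the slot's end, and pushing on meets a hard stop.
- plain_bar: Bystander: a plain square aluminium bar, 160 x 26 x 26 mm, with no buttons and no nose; leave it alone.
- jar: Bystander: amber glass jar with a steel lid, 84 mm across, 120 mm high.
- gift_box: Bystander: cardboard box, 150 x 110 x 45 mm.
- spatula: Bystander: spatula lying flat.
- tin: Bystander: low steel tin, 60 mm across, 45 mm high.
- bowl: Bystander: white bowl, 120 mm across, 50 mm high.
Not all that is in view belongs to the job. What is shaped like the handle but turquoise or yellow is not meant.

How it is judged:
On the way, in this order (a step that is already met when the one before it is completed fails the run):
1. the handle lies on the rest, let go, in line with the sleeve, its nose at the mouth (from 60 mm before it to 30 mm inside) (x of handle_nose in the frame of sleeve_mouth between -0.06 and 0.03 m and y of handle_nose in the frame of sleeve_mouth between -0.006 and 0.006 m and z of handle_nose in the frame of sleeve_mouth between -0.005 and 0.005 m and y of handle_tail in the frame of sleeve_mouth between -0.006 and 0.006 m and z of handle_tail in the frame of sleeve_mouth between -0.005 and 0.005 m and contact force between the fingers and handle below 0.3 N and linear speed of handle below 0.02 m/s), for 0.2 s.
2. both buttons are kept pressed by the sleeve, before the slots, and the fingers have let go of the handle (value of joint each of button_left, button_right above 0.002 m and x of handle_buttons in the frame of slot_mid between -0.05 and -0.004 m and contact force between the fingers and handle below 0.3 N), for 0.2 s.
At the end, for the whole second after the job is handed in: Both buttons stand out (pressed less than 1.5 mm) in the sleeve's slots: handle_buttons within 6 mm of slot_mid along the sleeve and 4 mm across it, the nose inwards, the handle in line with the sleeve within 0.08 rad and at rest, and every bystander within 30 mm of where it started (value of joint each of button_left, button_right below 0.0015 m and x of handle_buttons in the frame of slot_mid between -0.006 and 0.006 m and y of handle_buttons in the frame of slot_mid between -0.004 and 0.004 m and z of handle_buttons in the frame of slot_mid between -0.004 and 0.004 m and x of handle_nose in the frame of slot_mid above 0.03 m and angle between the x axis of handle and the x axis of carriage, either way round below 0.08 rad and linear speed of handle below 0.02 m/s and distance of each of plain_bar, jar, gift_box, spatula, tin, bowl from where it was at the start of the episode below 0.03 m); the robot touches nothing.
It fails at once if a bystander is knocked over or pushed away (more than 50 mm) (distance of any of plain_bar, jar, gift_box, spatula, tin, bowl from where it was at the start of the episode above 0.05 m).
It also fails if it takes over 53 s, if anything falls off the work surface, if the arm or the gripper's body presses on something with over 40 N, if the wrist force passes 120 N, or if a joint passes its speed limit or range.

## Robot

A 6-joint arm with a two-finger parallel gripper is mounted at the origin on the work surface. World frame = base frame: x ahead of the robot, y to its left, z up, the work surface at z = 0. Lengths are in m, angles in rad, forces in N, time in s.
With the tool pointing down it reaches from about 0.3 to 0.775 m from the base axis. Payload 14.6 kg.
Tool frame: the origin (TCP) lies midway between the tips of the shut fingers; the grasp point (between the pads) lies 19 mm behind it (env.grasp_offset is the distance from the TCP to the grasp point, in m); z points along the fingers, y is the line along which they close (so a half turn about z gives the same grasp; the last joint's range is limited). The gripper opens to 94 mm and grips with 3 to 60 N. Pads are 16 mm wide; open, the fingers measure 119 mm over their backs; the gripper's body (75 mm by 177 mm) begins 78 mm behind the grasp point.
Start: joints at [1.25, 0.3, 1.521, -0, 1.321, -0.067], TCP at [0.138, 0.532, 0.205] pointing down, gripper open.
Joint ranges: [-3.03, 3.03], [-0.79, 2.21], [0.23, 2.52], [-1.04, 4.18], [0, 3.07], [-2.55, 2.55]. Speed limits (rad/s): [2.22, 2.22, 2.57, 3.14, 3.14, 3.14].

## Interface

Orientations are given as a unit quaternion [w, x, y, z].
In Python, from workcell import env gives the robot as it stands. The module is installed in compiled form; this text tells all that it offers. Calls block until the motion is done:
- env.move_ptp(position, orientation): joint-space move of the TCP to a pose.
- env.line_to(position, rotation=None, vel=0.15): straight line of the TCP; rotation=None keeps the orientation; vel is the mean speed in m/s.
- env.set_joints(angles): joint-space move.
- env.set_gripper(opening): finger opening in m; the grip force is fixed at half the most; returns when the fingers have stopped.
- env.pause(seconds).
- env.inverse_kinematics(position, orientation): joint angles nearest the present ones, or None.
- env.camera(name): name is "scene" or "top"; returns a dict with "image" (384x512x3 uint8, red, green, blue), "fovy" (degrees; the focal length in pixels is half the picture's height over the tangent of half this angle, whatever the lens; pixels are square), "cx", "cy" (the principal point, pixels), "R" (3x3) and "t" (3): a world point X has camera coordinates R X + t. Camera axes: x right, y down, z forward; pixel columns grow to the right and rows downward; lengths in m; the calibration is good to about 2 mm. A picture is of the moment at which its call begins. There is no depth.
A pose or a line that the arm cannot do raises env.MotionError and nothing moves.
- env.close_job(): hands the job in; it is judged then, once.
Readings, each from a call of its own:
- env.get_t(): time.
- env.get_joints(): joint angles.
- env.get_joint_vel(): joint speeds.
- env.get_tau(): joint torques, N m.
- env.get_tcp_pos(): TCP position.
- env.get_tcp_rot(): TCP orientation.
- env.get_ft_force(): force on the tool from outside, world axes, zero at the start.
- env.get_ft_torque(): the same for the moment, N m.
- env.get_width(): finger opening in m.
- env.get_grasp_force(): force on a finger pad.
Only numpy, scipy, OpenCV 4.12 (cv2) and the standard library are available. Lean on these libraries where they do the work, as an engineer would, in place of code of your own. Each camera call takes 0.05 s, during which the arm holds its last target. There are 200 camera calls.

## Working session

There is one attempt and no reset: what is moved stays moved. The work goes in short steps, each a Python script; the robot and the scene stay as the last script left them, time stands still between calls to the robot, and variables do not carry over. Pictures are saved under pics/ and viewed, at most 10 in all, crops included, and the job is handed in when it is done.

```bash
mkdir -p pics
python3 - <<'E'
from workcell import env
import cv2,numpy as np
for n in("scene","top"):
    c=env.camera(n); cv2.imwrite(f"pics/{n}0.png",cv2.resize(c["image"][:,:,::-1],(768,576),interpolation=cv2.INTER_CUBIC)); np.savez(f"{n}0.npz",**c)
    print(n,c["fovy"],c["cx"],c["cy"],np.round(c["R"],4).tolist(),np.round(c["t"],4).tolist())
print(env.get_t(),env.get_tcp_pos(),env.get_tcp_rot(),env.get_width(),env.grasp_offset)
E
```

```text
scene 53.9398059988239 257.1596365565005 190.99296646622145 [[0.848, 0.53, 0.0077], [0.3925, -0.6181, -0.6812], [-0.3563, 0.5806, -0.7321]] [-0.413, -0.1706, 1.3725]
top 45.99959420200774 251.76774212719582 186.52813396857678 [[0.009, -1.0, -0.0028], [-0.9884, -0.0085, -0.1514], [0.1514, 0.0041, -0.9885]] [-0.0041, 0.4996, 1.3844]
0.1 [0.13803163 0.53215808 0.2049432 ] [-9.17534941e-05  1.26533247e-01  9.91962230e-01 -5.13882998e-04] 0.09407198430196433 0.0188
```

View pics/scene0.png

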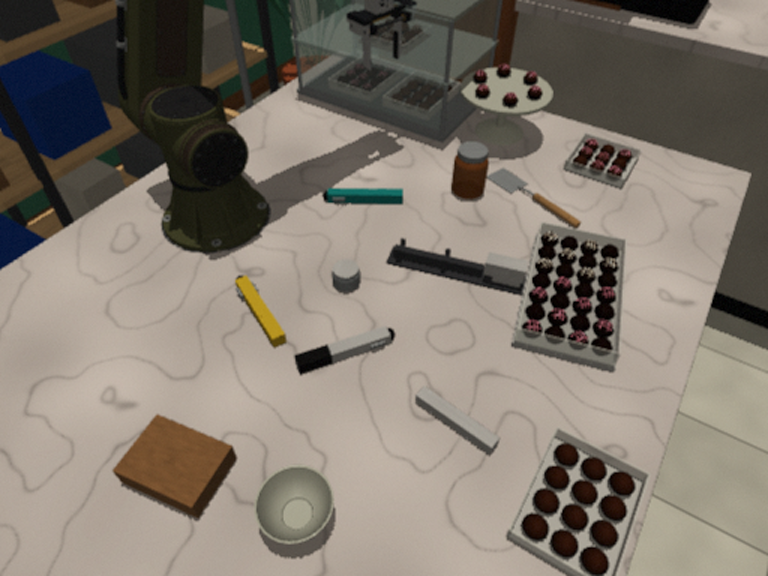

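View pics/top0.png

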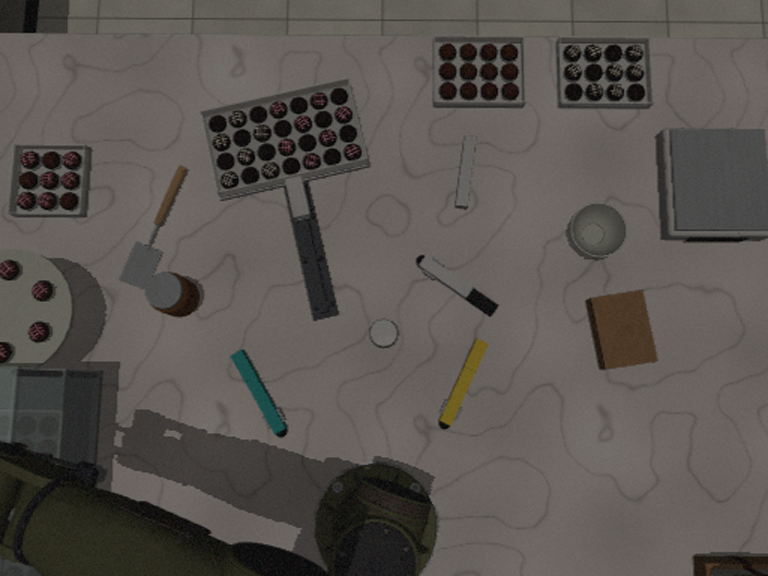

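The scene picture shows the handle with tail near (298,362) and nose near (392,334), and the rest and sleeve from (390,255) to (525,280). In the top picture the nose is near (419,260), the tail near (493,305), the sleeve mouth near (300,218) and the rest's near end at (325,318), all in 1.5x pixels. Next I'll crop in on these.

```bash
cat > h.py <<'E'
import numpy as np,cv2
def load(n): return dict(np.load(n))
def ray(c,uv,z):
    f=192/np.tan(np.radians(float(c["fovy"]))/2)
    d=np.array([(uv[0]-c["cx"])/f,(uv[1]-c["cy"])/f,1.]); R=c["R"];o=-R.T@c["t"]; d=R.T@d
    return o+d*(z-o[2])/d[2]
def proj(c,X):
    f=192/np.tan(np.radians(float(c["fovy"]))/2)
    p=c["R"]@np.array(X)+c["t"]; return np.array([f*p[0]/p[2]+c["cx"],f*p[1]/p[2]+c["cy"]])
E
python3 - <<'E'
from h import *
c=load("top0.npz"); im=c["image"][:,:,::-1]
s=load("scene0.npz")["image"][:,:,::-1]
def crop(im,x0,y0,w,h,k): return cv2.convertScaleAbs(cv2.resize(im[y0:y0+h,x0:x0+w],None,fx=k,fy=k,interpolation=cv2.INTER_NEAREST),alpha=1.6)
a=crop(im,180,110,67,110,5); b=crop(im,270,160,70,55,5)
d=crop(s,190,210,80,45,5)
out=np.zeros((550,335+405,3),np.uint8); out[:550,:335]=a; out[:275,335:335+350]=b; out[290:515,335:735]=d
cv2.imwrite("pics/crop0.png",out)
for uv,z in[((279.5,173.5),.013),((328.5,203),.013),((200,146),.06),((216.5,210),.03)]: print(ray(c,uv,z))
hsv=cv2.cvtColor(im,cv2.COLOR_BGR2HSV); 
print(hsv[182,295],hsv[203,323],hsv[140,198],hsv[180,208],hsv[190,250])
E
```

```text
[ 0.54654005 -0.0883635   0.013     ]
[ 0.45249546 -0.24419919  0.013     ]
[0.62354059 0.16388948 0.06      ]
[0.4253328  0.11033162 0.03      ]
[ 15  10 104] [ 0  0 10] [ 20  15 102] [10 20 38] [  6  23 111]
```

View pics/crop0.png

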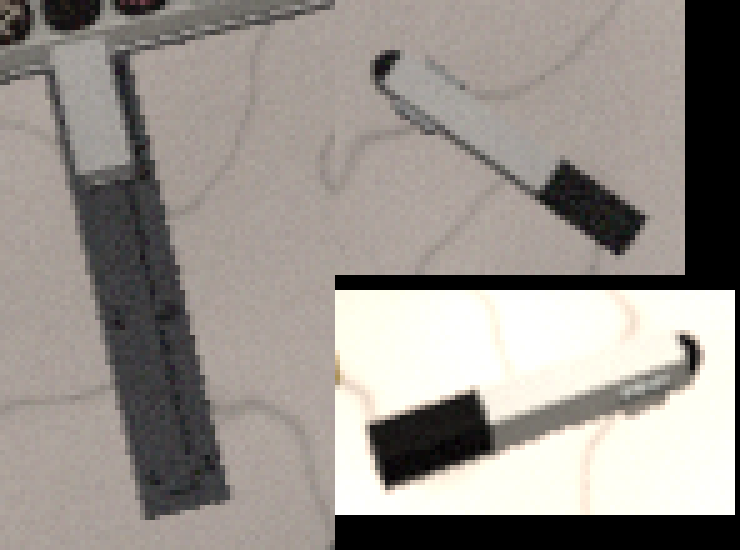

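The crop shows the handle's nose at about full-res pixel (277.4,173.6) and the tail end around (330,207). The sleeve top ends at about (195..206.5,145) and the plate's near end is at about (217.7,211.5). Next I'll measure with masks in both views.

```bash
cat > m.py <<'E'
from h import *
def dark(c,x0,y0,x1,y1,th):
    g=cv2.GaussianBlur(c["image"],(3,3),0).max(2); m=np.zeros(g.shape,np.uint8); m[y0:y1,x0:x1]=(g[y0:y1,x0:x1]<th)*255; return m
def blobs(m,amin=8):
    n,l,s,ce=cv2.connectedComponentsWithStats(m); return [(s[i,4],ce[i],l==i) for i in range(1,n) if s[i,4]>=amin]
E
python3 - <<'E'
from m import *
T,S=load("top0.npz"),load("scene0.npz")
for nm,c,b in(("top",T,(272,165,340,215)),("scene",S,(190,210,270,255))):
    bl=blobs(dark(c,*b,45 if nm=="top" else 60)); 
    for a,ce,_ in bl: print(nm,a,ce.round(1),ray(c,ce,.013).round(4))
    bl.sort(key=lambda t:-t[0]); 
    P=np.array([ray(c,(x,y),.013)[:2] for y,x in np.argwhere(bl[0][2])]).astype(np.float32); print(cv2.minAreaRect(P))
# plate edges in the top view
m=dark(T,185,148,235,216,70); pts=[[],[]]
for y in range(152,206):
    xs=np.flatnonzero(m[y,185:235])+185
    for k,x in((0,xs[0]-.5),(1,xs[-1]+.5)): pts[k].append(ray(T,(x,y),.006)[:2])
L=[]
for p in pts:
    vx,vy,x0,y0=cv2.fitLine(np.array(p,np.float32),cv2.DIST_HUBER,0,.01,.01).ravel(); s=np.sign(vx); L.append((x0,y0,np.arctan2(vy*s,vx*s)))
    print("edge",L[-1], "y at x=.5",y0+(.5-x0)*vy/vx)
print("rows",np.flatnonzero(m.any(1))[[0,-1]])
yaw=np.mean([l[2] for l in L]); ym=np.mean([l[1]+(.5-l[0])*np.tan(l[2]) for l in L]); u=np.array([np.cos(yaw),np.sin(yaw)])
print("yaw",np.degrees(yaw),"mid at x=.5",ym,"width",(L[0][1]+(.5-L[0][0])*np.tan(L[0][2])-L[1][1]-(.5-L[1][0])*np.tan(L[1][2]))*np.cos(yaw))
# brightness profile along the axis at sleeve-top height
g=T["image"].max(2).astype(np.float32)
for z,lab in((.0605,"sleeve top"),(.006,"plate")):
    for d in np.arange(.05,.22,.004) if z>.05 else np.arange(-.12,-.04,.004):
        p=np.array([.5,ym])+u*d; n=np.array([-u[1],u[0]]); v=[]
        for w in np.arange(-.008,.0081,.004): 
            q=proj(T,[*(p+n*w),z]); v.append(cv2.getRectSubPix(g,(1,1),tuple(map(float,q)))[0,0])
        print(lab[:2],round(d,3),int(np.mean(v)),end=" | ")
    print()
E
```

```text
top 13 [279.2 172.5] [ 0.5497 -0.0875  0.013 ]
top 175 [320.7 201.2] [ 0.458  -0.2196  0.013 ]
((0.45798420906066895, -0.2198958396911621), (0.06299698352813721, 0.028710931539535522), 56.16135787963867)
scene 10 [260.8 222.4] [ 0.5548 -0.0882  0.013 ]
scene 284 [208.9 239.4] [ 0.4624 -0.2192  0.013 ]
((0.4622018039226532, -0.21848942339420319), (0.06577972322702408, 0.042104750871658325), 54.86091995239258)
edge (np.float32(0.5295403), np.float32(0.16504483), np.float32(0.24415068)) y at x=.5 0.15768574
edge (np.float32(0.5300276), np.float32(0.108038165), np.float32(0.2425832)) y at x=.5 0.10060764
rows [148 213]
yaw 13.943898 mid at x=.5 0.1291467 width 0.055396132
sl 0.05 39 | sl 0.054 39 | sl 0.058 38 | sl 0.062 38 | sl 0.066 39 | sl 0.07 36 | sl 0.074 36 | sl 0.078 37 | sl 0.082 38 | sl 0.086 37 | sl 0.09 38 | sl 0.094 38 | sl 0.098 38 | sl 0.102 37 | sl 0.106 37 | sl 0.11 37 | sl 0.114 37 | sl 0.118 39 | sl 0.122 37 | sl 0.126 40 | sl 0.13 60 | sl 0.134 61 | sl 0.138 91 | sl 0.142 100 | sl 0.146 99 | sl 0.15 101 | sl 0.154 99 | sl 0.158 100 | sl 0.162 101 | sl 0.166 101 | sl 0.17 101 | sl 0.174 101 | sl 0.178 101 | sl 0.182 101 | sl 0.186 101 | sl 0.19 102 | sl 0.194 101 | sl 0.198 102 | sl 0.202 102 | sl 0.206 103 | sl 0.21 103 | sl 0.214 103 | sl 0.218 102 | 
pl -0.12 104 | pl -0.116 104 | pl -0.112 104 | pl -0.108 104 | pl -0.104 105 | pl -0.1 106 | pl -0.096 105 | pl -0.092 104 | pl -0.088 105 | pl -0.084 106 | pl -0.08 81 | pl -0.076 40 | pl -0.072 38 | pl -0.068 30 | pl -0.064 33 | pl -0.06 37 | pl -0.056 37 | pl -0.052 38 | pl -0.048 36 | pl -0.044 38 |
```

```bash
cat >> h.py <<'E'
from scipy.spatial.transform import Rotation as Ro
CY=np.radians(13.94); U=np.array([np.cos(CY),np.sin(CY)]); N=np.array([-U[1],U[0]])
M=np.array([.5,.1291])+.136*U   # mouth, first estimate
def quat(yaw): # tool down, tool x along yaw
    c,s=np.cos(yaw),np.sin(yaw)
    q=Ro.from_matrix(np.array([[c,s,0],[s,-c,0],[0,0,-1]])).as_quat(); return [q[3],*q[:3]]
E
python3 - <<'E'
from h import *; from workcell import env
y=np.radians(55); c=np.array([.4987,-.1642])
for yy in (y,y+np.pi,y-np.pi):
    print(np.degrees(yy),env.inverse_kinematics([*c,.1],quat(yy)))
for yy in (CY,CY-np.pi):
  for a in (0,-.115,-.22): print(a,env.inverse_kinematics([*(M+a*U),.024],quat(yy)))
E
```

```text
55.0 [-3.87842556e-01  3.58605043e-01  1.70509079e+00 -4.44089210e-16
  1.07789682e+00  2.23022682e-01]
235.0 None
-125.00000000000001 None
0 [ 1.94594830e-01  7.10590480e-01  1.35395461e+00 -4.44089210e-16
  1.07704757e+00  1.52209226e+00]
-0.115 [ 1.84155831e-01  4.94903082e-01  1.71534505e+00 -4.44089210e-16
  9.31344517e-01  1.51165326e+00]
-0.22 [ 1.69759138e-01  3.04537653e-01  2.00394564e+00 -4.44089210e-16
  8.33109364e-01  1.49725657e+00]
0 [ 1.94594830e-01  7.10590480e-01  1.35395461e+00 -4.44089210e-16
  1.07704757e+00 -1.61950039e+00]
-0.115 [ 1.84155831e-01  4.94903082e-01  1.71534505e+00 -4.44089210e-16
  9.31344517e-01 -1.62993939e+00]
-0.22 [ 1.69759138e-01  3.04537653e-01  2.00394564e+00 -4.44089210e-16
  8.33109364e-01 -1.64433609e+00]
```

Run:
```python
from h import *; from workcell import env
y=np.radians(55); c=np.array([.4987,-.1642]); q=quat(y)
env.move_ptp([*c,.20],q); env.line_to([*c,.004],vel=.2)
print(env.get_ft_force()); env.set_gripper(0.0); print(env.get_width(),env.get_grasp_force(),env.get_t())
env.line_to([*c,.15],vel=.2); print(env.get_width(),env.get_grasp_force(),env.get_ft_force())
# hover over the rest, nose 15 mm before mouth
p=M-.115*U
env.move_ptp([*p,.13],quat(CY)); env.line_to([*p,.065],vel=.15)   # grasp ~.084: bar bottom ~ .061
print(env.get_width(),env.get_t(),env.get_tcp_pos(),p)
for n in("top","scene"):
    k=env.camera(n); np.savez(f"{n}1.npz",**k)
a=load("top1.npz")["image"][100:220,160:260,::-1]; b=load("scene1.npz")["image"][140:210,240:370,::-1]
o=np.zeros((600,800,3),np.uint8); o[:480,:400]=cv2.resize(a,(400,480),interpolation=0); o[:215,401:800]=cv2.resize(b,(399,215),interpolation=0); cv2.imwrite("pics/hov.png",cv2.convertScaleAbs(o,alpha=1.5))
```

```text
[0.65015228 0.12238665 0.39713349]
0.025687981183495093 29.99562531709671 5.05
0.02596210387659078 29.994722306728363 [ 0.48641065  0.30115057 -2.93538177]
0.02530127032587955 7.6917 [0.5208807  0.13382597 0.06567506] [0.52038152 0.13415902]
```

View pics/hov.png

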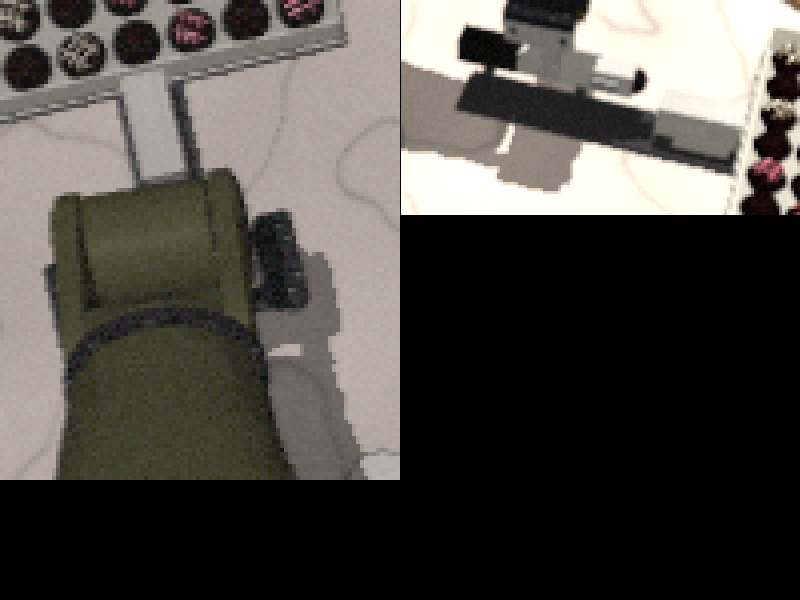

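The top view is blocked by the arm. In the scene view the bar hangs above the rest, tail near crop pixel (460,45) and nose near (645,80). I'll use the scene camera, comparing the held bar (whose position across is known) with the sleeve top and the plate edge.

Run:
```python
from m import *
S0,S=load("scene0.npz"),load("scene1.npz")
tcp=np.array([.5208807,.13382597]); z=.0657+.009
bl=blobs(dark(S,385//1+0-120,140,262+70,165,60))
def rel(c,uv,z,o=tcp): d=ray(c,uv,z)[:2]-o; return np.round([d@U*1e3,d@N*1e3],1)
m=dark(S,255,145,325,175,60)
for a,ce,_ in blobs(m): print("dark",a,ce.round(1),rel(S,ce,z))
# sleeve/plate in scene0: sample across the axis, gradient extrema
g=cv2.GaussianBlur(S0["image"],(3,3),0).mean(2).astype(np.float32)
samp=lambda p,z: cv2.getRectSubPix(g,(1,1),tuple(map(float,proj(S0,[*p,z]))))[0,0]
w=np.arange(-.045,.0451,.001)
for z,ds in((.0605,(.015,.03,.045,.06)),(.006,(-.16,-.12,-.06,-.03,))):
    pr=np.mean([[samp(M+d*U+x*N,z) for x in w] for d in ds],0)
    print(z,[(int(round(x*1e3)),int(v)) for x,v in zip(w,pr)][::2])
d=np.arange(-.02,.03,.002); print("mouth",[(int(round(x*1e3)),int(np.mean([samp(M+x*U+y*N,.0605) for y in(-.008,0,.008)]))) for x in d])
```

```text
dark 96 [287.  146.7] [-21.1  61.1]
dark 550 [274.8 165. ] [-34.6 -37.1]
dark 16 [316.8 166. ] [92.3  0.8]
0.0605 [(-45, 72), (-43, 73), (-41, 73), (-39, 73), (-37, 74), (-35, 74), (-33, 74), (-31, 73), (-29, 73), (-27, 75), (-25, 78), (-23, 83), (-21, 94), (-19, 106), (-17, 119), (-15, 132), (-13, 141), (-11, 147), (-9, 151), (-7, 152), (-5, 153), (-3, 153), (-1, 153), (1, 153), (3, 153), (5, 153), (7, 153), (9, 153), (11, 153), (13, 155), (15, 156), (17, 158), (19, 161), (21, 163), (23, 164), (25, 165), (27, 166), (29, 166), (31, 166), (33, 166), (35, 166), (37, 166), (39, 166), (41, 166), (43, 165), (45, 165)]
0.006 [(-45, 162), (-43, 160), (-41, 156), (-39, 147), (-37, 132), (-35, 114), (-33, 91), (-31, 69), (-29, 54), (-27, 45), (-25, 40), (-23, 41), (-21, 42), (-19, 41), (-17, 41), (-15, 39), (-13, 35), (-11, 32), (-9, 28), (-7, 24), (-5, 22), (-3, 21), (-1, 20), (1, 20), (3, 20), (5, 20), (7, 20), (9, 21), (11, 23), (13, 26), (15, 29), (17, 33), (19, 36), (21, 39), (23, 41), (25, 45), (27, 52), (29, 61), (31, 77), (33, 95), (35, 113), (37, 130), (39, 144), (41, 152), (43, 158), (45, 160)]
mouth [(-20, 164), (-18, 164), (-16, 164), (-14, 164), (-12, 164), (-10, 164), (-8, 164), (-6, 164), (-4, 164), (-2, 164), (0, 163), (2, 160), (4, 157), (6, 154), (8, 151), (10, 150), (12, 150), (14, 150), (16, 150), (18, 151), (20, 151), (22, 151), (24, 151), (26, 151), (28, 151)]
```

```bash
sed -i 's/^M=.*/M=np.array([.5,.1291])+.138*U-.0003*N/' h.py
python3 - <<'E'
from h import *; from workcell import env
p=M-.115*U
env.line_to([*p,.05],vel=.1); env.pause(.2); f0=env.get_ft_force(); print(f0, env.get_tcp_pos()-[*p,.05])
for z in (.046,.044,.042,.040,.038,.036,.0345):
    env.line_to([*p,z],vel=.03); f=env.get_ft_force()-f0; print(z,env.get_tcp_pos()[2].round(4),f.round(1))
    if abs(f[2])>8: break
E
```

```text
[ 0.79617827 -0.35759397 -2.92897002] [1.99577822e-04 4.40715500e-05 5.13752305e-04]
0.046 0.0458 [-1.2  0.3 -0.2]
0.044 0.0439 [-1.6  0.7 -0.3]
0.042 0.0419 [-1.6  0.3  0.2]
0.04 0.0399 [-1.5  0.5 -0.4]
0.038 0.0379 [-1.1  1.   0.8]
0.036 0.0359 [-1.2  0.5 -0.2]
0.0345 0.0344 [-1.   0.2 -0.1]
```

Run:
```python
from h import *; from workcell import env
p=M-.115*U
env.line_to([*p,.034],vel=.03); print(env.get_ft_force())
env.set_gripper(.094); env.pause(.4); print(env.get_width(),env.get_t(),env.get_grasp_force(),env.get_ft_force())
for n in("scene",):
    k=env.camera(n); np.savez(f"{n}2.npz",**k)
env.line_to([*p,.16],vel=.25)
k=env.camera("scene"); np.savez("scene3.npz",**k)
b=k["image"][140:215,240:370,::-1]
cv2.imwrite("pics/p3.png",cv2.resize(b,None,fx=6,fy=6,interpolation=0)); print(env.get_t())
```

```text
[-0.19317192 -0.71005806 -3.72357274]
0.09399394766773433 11.8583 0.0 [-0.02599533 -0.67180449 -0.48890601]
12.6083
```

View pics/p3.png

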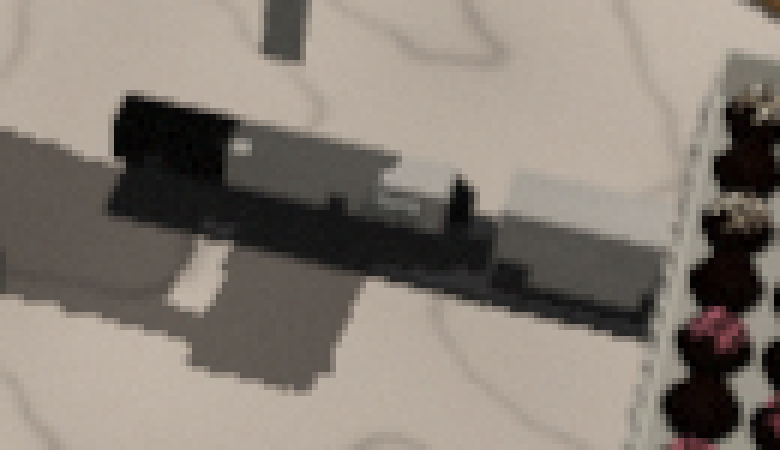

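The handle lies on the rest. In the crop the nose is around (470,203) and the sleeve's near top corner at the mouth is around (503,218). Now I'll compute the gap.

Run:
```python
from m import *
S=load("scene3.npz")
def rel(x,y,z): d=ray(S,(240+x/6-.5+.08,140+y/6-.42),z)[:2]-M; return np.round([d@U*1e3,d@N*1e3],1)
print("nose",rel(472,203,.043),"mouth near top corner",rel(500,216,.0605),"far top corner",rel(515,173,.0605))
print("lip near top",rel(338,198,.042))
print("tail top far",rel(124,95,.056),"tail top near",rel(114,130,.056),"tail/rubber front top near",rel(226,147,.056))
for a,ce,_ in blobs(dark(S,310,165,325,182,30)): d=ray(S,ce,.043)[:2]-M; print(a,ce,d@U,d@N)
```

```text
nose [-15.8   2.4] mouth near top corner [  1.7 -20.8] far top corner [ 2.9 13.8]
lip near top [-85.1 -15.7]
tail top far [-214.8   11.6] tail top near [-211.3  -17.3] tail/rubber front top near [-149.8  -10.9]
46 [315.39130435 178.17391304] -0.01993991815758558 -0.02180080600552147
```

Run:
```python
from h import *; from workcell import env
p=M-.066*U; z=.0242
env.line_to([*p,.16],vel=.2); env.line_to([*p,z],vel=.2)
env.set_gripper(0.0); print(env.get_width(),env.get_grasp_force(),env.get_t()); f0=env.get_ft_force(); print(f0)
for a in (-.056,-.046,-.036,-.028,-.022,-.018,-.015,-.013):
    env.line_to([*(M+a*U),z],vel=.04); f=env.get_ft_force()-f0
    print(a,"along %.1f lat %.1f z %.1f"%(f[:2]@U,f[:2]@N,f[2]),env.get_width().round(4), ((env.get_tcp_pos()[:2]-M)@np.c_[U,N]*1e3).round(1))
    if np.linalg.norm(f)>20: break
print(env.get_t())
```

```text
0.02586590722579774 29.99820113182068 14.875
[0.37238814 0.11177148 0.04226654]Traceback (most recent call last):
  File "<stdin>", line 7, in <module>
AttributeError: 'float' object has no attribute 'round'
```

Run:
```python
from h import *; from workcell import env
z=.0242; f0=np.array([.37,.11,.04])
for a in (-.046,-.036,-.028,-.022,-.018,-.015,-.013):
    env.line_to([*(M+a*U),z],vel=.04); f=env.get_ft_force()-f0
    print(a,"along %.1f lat %.1f z %.1f"%(f[:2]@U,f[:2]@N,f[2]),round(env.get_width(),4), ((env.get_tcp_pos()[:2]-M)@np.c_[U,N]*1e3).round(1))
    if np.linalg.norm(f)>20: break
print(env.get_t()); k=env.camera("scene"); np.savez("scene4.npz",**k)
cv2.imwrite("pics/p4.png",cv2.resize(k["image"][140:215,240:370,::-1],None,fx=6,fy=6,interpolation=0))
```

```text
-0.046 along 1.4 lat -0.3 z -1.0 0.0261 [-45.8  -0. ]
-0.036 along 0.9 lat 0.4 z -0.7 0.0258 [-35.7  -0. ]
-0.028 along 0.8 lat 1.1 z -0.5 0.0259 [-27.8  -0. ]
-0.022 along 0.5 lat -1.1 z -0.9 0.0257 [-21.8   0. ]
-0.018 along 1.5 lat -0.2 z -0.5 0.0258 [-17.8  -0. ]
-0.015 along 0.2 lat 0.4 z -1.1 0.0256 [-14.8  -0. ]
-0.013 along -0.8 lat 0.6 z -0.1 0.0256 [-12.9  -0. ]
17.475
```

View pics/p4.png

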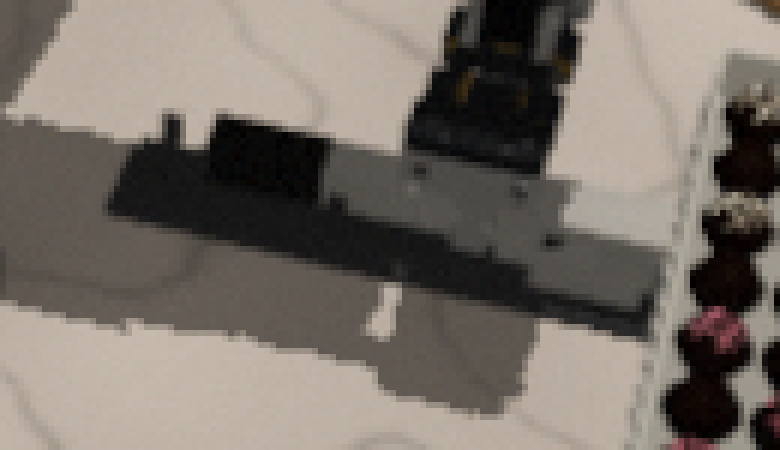

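The handle's front is inside the sleeve and the fingers stand just before the mouth (crop about (490,250)), with no contact yet. I'll go on a little and let go.

Run:
```python
from h import *; from workcell import env
z=.0242; f0=np.array([.37,.11,.04])
for a in (-.0115,-.010,-.009):
    env.line_to([*(M+a*U),z],vel=.03); env.pause(.1); f=env.get_ft_force()-f0
    print(a,"along %.1f lat %.1f z %.1f"%(f[:2]@U,f[:2]@N,f[2]))
    if abs(f[:2]@U)>5: break
p=env.get_tcp_pos()[:2]
env.set_gripper(.094); env.pause(.4); print(env.get_width(),env.get_ft_force())
env.line_to([*p,.16],vel=.25); print(env.get_t()); k=env.camera("scene"); np.savez("scene5.npz",**k)
cv2.imwrite("pics/p5.png",cv2.resize(k["image"][140:215,240:370,::-1],None,fx=6,fy=6,interpolation=0))
```

```text
-0.0115 along -1.3 lat -0.2 z -0.8
-0.01 along -1.5 lat 0.1 z -0.1
-0.009 along -2.3 lat -1.3 z 0.1
0.09409983301123202 [-0.08656065 -0.0420488   0.96022041]
20.8
```

View pics/p5.png

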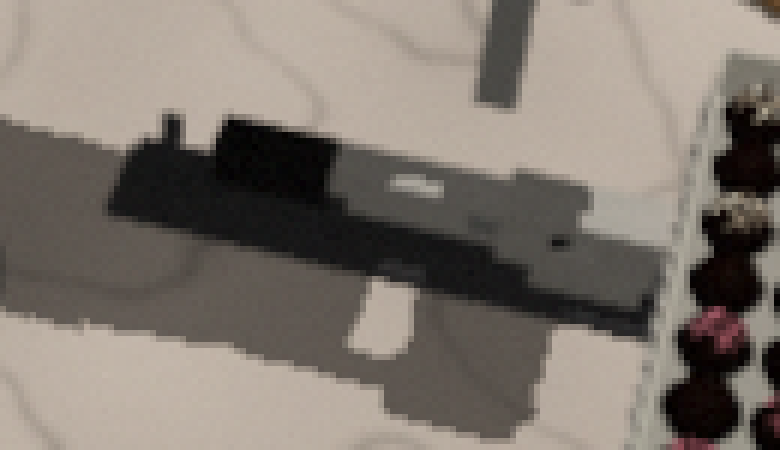

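The handle is let go and stays put, with its buttons' rear part just visible at the mouth (crop about (480,220)). Next I'll grip near the tail and slide it in.

Run:
```python
from h import *; from workcell import env
z=.0242; a0=-.143
env.line_to([*(M+a0*U),.16],vel=.25); env.line_to([*(M+a0*U),z],vel=.2)
env.set_gripper(0.0); f0=env.get_ft_force(); print(env.get_width(),f0.round(1))
for d in (.01,.02,.026,.029,.031,.033,.034,.035,.036,.037,.038,.039,.040):
    env.line_to([*(M+(a0+d)*U),z],vel=.04); env.pause(.05); f=env.get_ft_force()-f0
    print(d,"along %.1f lat %.1f z %.1f"%(f[:2]@U,f[:2]@N,f[2]),round(env.get_width(),4),round(((env.get_tcp_pos()[:2]-M)@U-a0)*1e3,1))
    if abs(f[:2]@U)>14: break
print(env.get_t()); k=env.camera("scene"); np.savez("scene6.npz",**k)
cv2.imwrite("pics/p6.png",cv2.resize(k["image"][140:215,240:370,::-1],None,fx=6,fy=6,interpolation=0))
```

```text
0.026002213491094002 [ 0.2 -0.1  0.2]
0.01 along -5.5 lat 0.3 z 3.0 0.0258 9.7
0.02 along -3.6 lat 0.8 z 2.7 0.0257 19.8
0.026 along -4.9 lat 0.6 z 3.5 0.0257 25.9
0.029 along -6.8 lat 0.3 z 5.0 0.0257 28.6
0.031 along -8.7 lat 0.3 z 7.1 0.0263 30.4
0.033 along -9.0 lat 0.1 z 6.4 0.026 32.4
0.034 along -2.6 lat 0.6 z 1.6 0.0257 34.1
0.035 along -2.3 lat 0.2 z 1.6 0.0259 35.1
0.036 along -1.7 lat 0.3 z 1.0 0.0259 36.1
0.037 along -2.2 lat -0.0 z 0.6 0.0254 37.1
0.038 along -2.5 lat -0.0 z 0.9 0.0261 38.1
0.039 along -4.8 lat 0.1 z 3.0 0.0256 38.9
0.04 along -13.0 lat -0.2 z 10.6 0.0256 38.9
27.6583
```

View pics/p6.png

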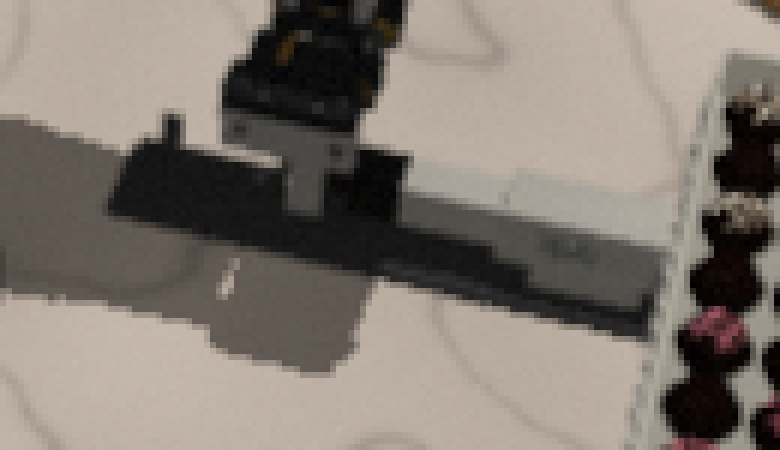

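The button shows in the sleeve slot at crop (570,247). The force dropped at 33–34 mm (the pop) and the hard stop came at 38.9 mm. I'll back off to the middle of the play, release and retreat.

Run:
```python
from h import *; from workcell import env
z=.0242; a0=-.143
env.line_to([*(M+(a0+.0365)*U),z],vel=.03); env.pause(.2); print(env.get_ft_force().round(1),((env.get_tcp_pos()[:2]-M)@U-a0)*1e3)
env.set_gripper(.094); env.pause(.2)
env.line_to([*(M+(a0+.0365)*U),.2],vel=.25); env.pause(.3); print(env.get_t(),env.get_ft_force().round(2)); k=env.camera("scene"); 
a=cv2.resize(k["image"][140:215,240:370,::-1],None,fx=6,fy=6,interpolation=0)
cv2.imwrite("pics/p7.png",a)
```

```text
[-3.3 -0.8  3. ] 36.44099112523544
30.6583 [-0.88  0.03 -0.54]
```

View pics/p7.png

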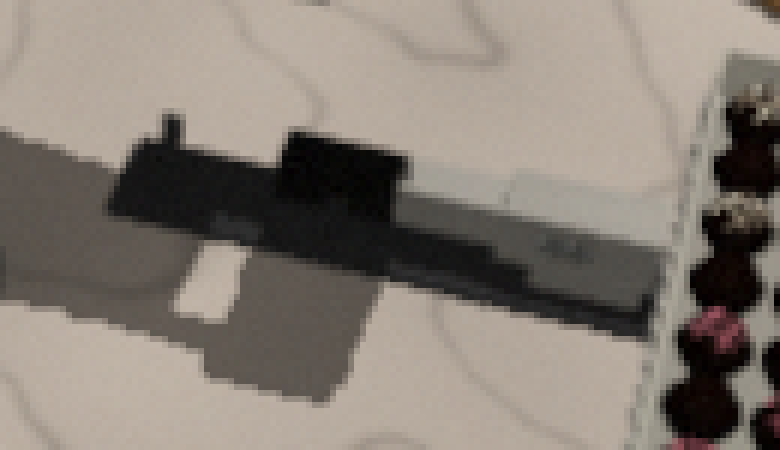

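The handle sits fully in and a button shows in the near slot at crop (563,245). The far button can't be seen, so I'll test the free play: sliding back and forth should meet hard stops about 5–6 mm apart with little drag between.

Run:
```python
from h import *; from workcell import env
z=.0242; b=-.143+.0365
env.line_to([*(M+b*U),z],vel=.25); env.set_gripper(0.0); env.pause(.1); f0=env.get_ft_force(); print(f0.round(1))
for d in (-1,-2,-3,-4,-5,-4,-3,-2,-1,0,1,2,3,2,1,0,-.5):
    env.line_to([*(M+(b+d*1e-3)*U),z],vel=.03); env.pause(.03); f=env.get_ft_force()-f0
    print(d,"along %.1f lat %.1f z %.1f"%(f[:2]@U,f[:2]@N,f[2]),round(((env.get_tcp_pos()[:2]-M)@U-b)*1e3,1))
print(env.get_t())
```

```text
[ 0.3  0.2 -1.3]
-1 along -1.2 lat 0.4 z 1.1 -1.1
-2 along 0.3 lat -0.4 z 1.3 -2.1
-3 along -0.8 lat -1.2 z 1.1 -3.1
-4 along 4.4 lat 0.4 z -1.0 -3.7
-5 along 9.1 lat -0.3 z -2.9 -3.8
-4 along 4.7 lat 0.1 z -0.4 -3.7
-3 along -4.3 lat -0.7 z 4.5 -3.4
-2 along -5.9 lat 0.4 z 6.3 -2.4
-1 along -5.1 lat 0.8 z 6.1 -1.2
0 along -3.2 lat 0.8 z 3.9 0.0
1 along -2.8 lat 0.3 z 4.3 1.0
2 along -3.3 lat 0.7 z 3.8 2.0
3 along -9.3 lat -0.4 z 8.3 2.4
2 along -0.7 lat -0.2 z 4.3 2.2
1 along 1.9 lat -0.9 z 2.0 1.2
0 along 1.0 lat 0.7 z 2.8 -0.0
-0.5 along 0.7 lat 0.6 z 2.0 -0.5
37.525
```

Run:
```python
from h import *; from workcell import env
b=-.143+.036
env.set_gripper(.094); env.pause(.2); env.line_to([*(M+b*U),.2],vel=.25); env.pause(.4)
print(env.get_t(),env.get_width()); print(env.close_job())
```

```text
40.1083 0.09383348956513764
the job is handed in; nothing more can be done
None
```

The handle is in the sleeve, let go near the middle of its 6 mm of play between hard stops. I handed the job in at 40.1 s of the 53 s limit; no verdict was returned. One button shows in the near slot; the far one can't be seen, but the low drag when I slid the handle back shows it popped out too.

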